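# Turn the wet tray and its drain grid over together

## Robot

A 6-joint arm with a two-finger parallel gripper is mounted at the origin on the work surface. World frame = base frame: x ahead of the robot, y to its left, z up, the work surface at z = 0. Lengths are in m, angles in degrees, forces in N, time in s.
With the tool pointing down it reaches from about 0.35 to 0.875 m from the base axis. Payload 4.2 kg.
Tool frame: the origin (TCP) lies at the very end of the fingers, on their centre line; the grasp point (between the pads) lies 19 mm behind it (tcp_to_grasp is the z of the grasp point in the tool frame, in m); z points along the fingers, y is the direction in which the jaws open and shut (so a half turn about z gives the same grasp; the last joint's range is limited). The gripper opens to 87 mm and grips with 3 to 60 N. Pads are 19 mm wide; open, the fingers measure 117 mm over their backs; the gripper's body (75 mm by 190 mm) begins 51 mm behind the grasp point.
Start: joints at [91.077, 22.042, 0.453, 0, -68.411, -14.817], TCP at [0.148, 0.607, 0.197] pointing down, gripper open.
Joint ranges: [-179.83, 179.83], [-69.29, 118.12], [-61.27, 80.66], [-181.25, 117.63], [-171.15, -9.14], [-177.46, 177.46]. Speed limits (degrees/s): [159.86, 159.86, 180, 180, 180, 180].

## Interface

Orientations are given as a 3x3 rotation matrix whose columns are the frame's x, y, z axes.
In Python, from station import sense, capture, camera_params, finish_job, tcp_to_grasp gives the robot as it stands.
- The arm moves only by the shell command python3 -m inch 'ROWS'. ROWS is JSON, a list of rows, each an object of numbers: "jaw": the closure in counts, from 0 (fully open) to 255 (shut); "x", "y", "z": the shift along the world's x, y, z normalised to -1 to 1, where 1 is 0.06 m; "ax", "ay", "az": the turn, a rotation vector about the world's x, y, z normalised to -1 to 1, where 1 is 10 degrees. A call has 1 to 12 rows; each row shifts and turns the pose as measured when the row begins; what a row does not reach is not made up. A row lasts 1/8 s, in which the tool goes at most 62.5 mm and 10.7 degrees, less where a joint would pass 70% of its speed; a pose out of reach is approached as far as the arm can. A call with a number of a shift or a turn outside -1 to 1 is refused whole. A call with a gripper value outside its range is refused whole. The fingers move at their own pace and stop on an object; the grip force is fixed at half the most. Time passes only in rows, so rows that do not move let the fingers close. It gives the time, the measured TCP pose, the force and the opening at its end, in the units of the state.
- sense(): the state, without advancing time (a new reading comes with each control period).
- capture(name): name is "side" or "top"; returns the picture (400x640x3 uint8, red, green, blue); there is no depth.
- camera_params(name): a dict with "vfov" (degrees; the focal length in pixels is half the picture's height over the tangent of half this angle, whatever the lens; pixels are square), "cx", "cy" (the principal point, pixels), "R" (3x3) and "t" (3): a world point X has camera coordinates R X + t. Camera axes: x right, y down, z forward; pixel columns grow to the right and rows downward; lengths in m; the calibration is good to about 2 mm. A picture is of the moment at which its call begins. camera_params takes no time and is no camera call.
- finish_job(): hands the job in, once; it reports no verdict.
The state is a dict: "time_s": time; "joints": joint angles; "joint_velocities": joint speeds; "effort": joint torques, N m; "tcp_pos": TCP position; "ee_rot": TCP orientation; "wrist_force": force on the tool from outside, world axes, zero at the start; "moment": the same for the moment, N m; "gripper_width": opening from 0.0 (shut) to 1.0 (fully open).
Only numpy, scipy, OpenCV 4.12 (cv2) and the standard library are available. Lean on these libraries where they do the work, as an engineer would, in place of code of your own. Each camera call takes 0.05 s, during which the arm holds its last target.

## Task

The washed tray lies mouth up under its slotted grid on one slope of the draining stand, so water would stand in it. Turn the two over together, keeping the grid on the tray's mouth all the while, and set them down on the stand's other slope, about the middle of it and resting on its ledge, so that the grid lies against the slope and the tray is on top, mouth down. Leave the other kitchen things where they are.

Things in the scene. Friction and masses are not known exactly. Their poses are not given: they have to be found in the camera images.
- stand: Fixed two-sided steel draining stand, base 190 x 190 mm. Origin: centre of its underside on the table; z up, x along the ridge. Two equal flat slopes, 48 degrees from horizontal, 180 mm wide, fall 74 mm from the ridge (y = 0, z = 100 mm) to feet at y = -49.5 and +49.5 mm, z = 45 mm. The pair starts on the -y slope; the +y slope is empty.
- foot_start (a point): Middle of the foot line of the -y slope, where slope and ledge meet. The ledge stands out 46 mm from here at right angles to the slope (outward and up, to y = -84, z = 76 mm of the stand). The pair stands on this ledge, lying on the slope and reaching 56 mm past the ridge along the slope, its centre within 18 mm of the slope's middle along the ridge.
- foot_goal (a point): The same point on the +y slope, the destination; its ledge is the mirror image (outer edge at y = +84, z = 76 mm of the stand). Axes as the stand's.
- tray_mid (a point): Centre of the loose shallow white plastic tray, 160 mm (its x, along the ridge) x 130 mm (its y, up the slope) x 30 mm (its z, closed bottom to open mouth), walls and bottom 4 mm, about 0.22 kg. At the start its bottom lies on the slope, z axis 48 degrees from up, and its lower edge on the ledge; when turned over onto the other slope its z axis is 132 degrees from up.
- grid_mid (a point): Centre of the loose slotted bamboo grid's plate, 160 x 130 x 6 mm, axes as the tray's, about 0.16 kg; a ring 8 mm deep on its -z side sits inside the tray's walls with 3 mm play. Edge strips at +y and -y are solid, 42 mm wide. Seated, this point is 18 mm from tray_mid along the tray's z and the pair is 36 mm thick from tray bottom to grid face.
- mug: White mug, 80 mm across, 85 mm high, beyond one end of the stand's ridge. Origin: centre of its underside. A bystander.
- brush: Brush lying on the table beside the stand's +y side. A bystander.
- saucer: White saucer, 120 mm across, beside the stand's -y side. Origin: centre of its underside. A bystander.
- jar: Amber jar, 72 mm across, 110 mm high. Origin: centre of its underside. A bystander.
- bowl: White bowl, 140 mm across, 60 mm high. Origin: centre of its underside. A bystander.
- cup: Paper-white cup, 76 mm across, 95 mm high. Origin: centre of its underside. A bystander.
- basket: White open plastic basket, 130 x 180 x 55 mm. Origin: centre of its underside. A bystander.
Not all that is in view belongs to the job. Leave any blue or red look-alike of the part that bears tray_mid alone.

How it is judged (in metres and radians):
At the end, for the whole second after the job is handed in: Pair released and still on the +y slope, tray on top: tray z 123-140 deg from up, centre within 12 mm of its seated height and distance from the ridge, within 40 mm of mid-slope along it, edge parallel to ridge within 8 deg; grid seated (centres under 24 mm apart, parallel within 4.5 deg) (angle between tray_mid's own z axis and vertical between 2.15 and 2.45 rad and y of tray_mid in the frame of stand between 0.008 and 0.036 m and z of tray_mid in the frame of stand between 0.095 and 0.119 m and x of tray_mid in the frame of stand between -0.04 and 0.04 m and angle between the x axis of tray_mid and the x axis of stand, either way round below 0.15 rad and distance between tray_mid and grid_mid below 0.024 m and angle between the z axis of tray_mid and the z axis of grid_mid, either way round below 0.08 rad and linear speed of each of tray, grid below 0.02 m/s); the robot touches nothing.
It fails at once if the grid and the tray come apart (their centres more than 40 mm from one another) (distance between tray_mid and grid_mid above 0.04 m).
It fails at once if another kitchen thing is moved by more than 40 mm (distance of any of mug, brush, saucer, jar, bowl, cup, basket from where it was at the start of the episode above 0.04 m).
It also fails if it takes over 48 s, if anything falls off the work surface, if the arm or the gripper's body presses on something with over 40 N, if the wrist force passes 120 N, or if a joint passes its speed limit or range.

## Working session

There is one attempt and no reset: what is moved stays moved. The work goes in short steps, Python scripts to look and compute and a shell command to move; the robot and the scene stay as the last step left them, time stands still between calls to the robot, and variables do not carry over. Pictures are saved under pics/ and viewed, and the job is handed in when it is done.

```bash
mkdir -p pics; ls
python3 - <<'E'
from station import *
import cv2
s=sense();print(s['time_s'],s['tcp_pos'],s['ee_rot'],s['gripper_width'],tcp_to_grasp)
for n in("side","top"):
    im=capture(n);cv2.imwrite(f"pics/{n}0.png",im[:,:,::-1]);p=camera_params(n);print(n,p)
E
```

```text
pics
0.0 [0.1482715  0.6064713  0.19553546] [[ 9.71346768e-01 -2.37666323e-01 -4.19084865e-04]
 [-2.37666664e-01 -9.71344287e-01 -2.19848451e-03]
 [ 1.15430040e-04  2.23509333e-03 -9.99997496e-01]] 0.9996911498127592 -0.0187
side {'vfov': 56.9432349704497, 'cx': 323.07083988413655, 'cy': 200.25089516331764, 'R': array([[-0.99711393, -0.07413543,  0.01636301],
       [-0.05858288,  0.61424201, -0.78694015],
       [ 0.0482893 , -0.78562758, -0.61681233]]), 't': array([0.52013128, 0.09992899, 1.15226824])}
top {'vfov': 44.460649586798496, 'cx': 316.1558756731474, 'cy': 202.9304358860298, 'R': array([[ 0.00341009, -0.9999126 ,  0.01277388],
       [-0.98722715, -0.00540096, -0.15922745],
       [ 0.15928252, -0.01206774, -0.98715928]]), 't': array([-0.03205122,  0.51449077,  1.64352434])}
```

View pics/side0.png

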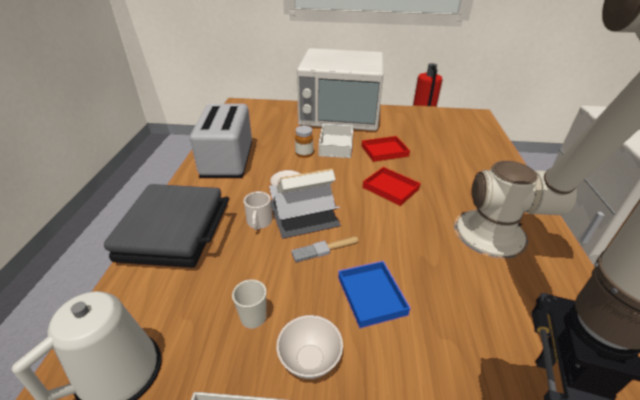

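View pics/top0.png

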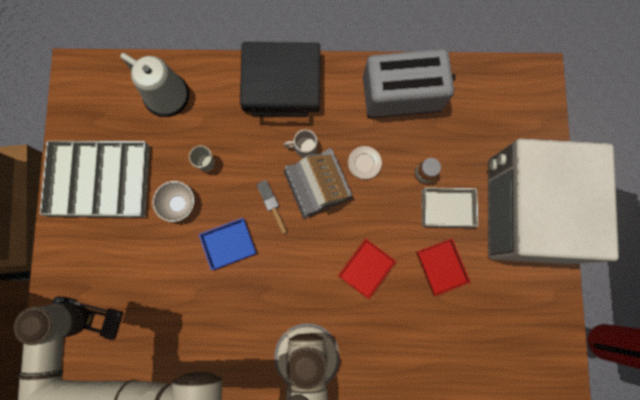

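Run:
```python
import cv2
a=cv2.imread("pics/side0.png")[150:270,230:370];b=cv2.imread("pics/top0.png")[120:240,250:390]
cv2.imwrite("pics/side0c.png",cv2.resize(a,None,fx=5.5,fy=5,interpolation=cv2.INTER_CUBIC)[:, :])
cv2.imwrite("pics/top0c.png",cv2.resize(b,None,fx=5,fy=5,interpolation=cv2.INTER_CUBIC))
```

```text
(no output)
```

View pics/side0c.png

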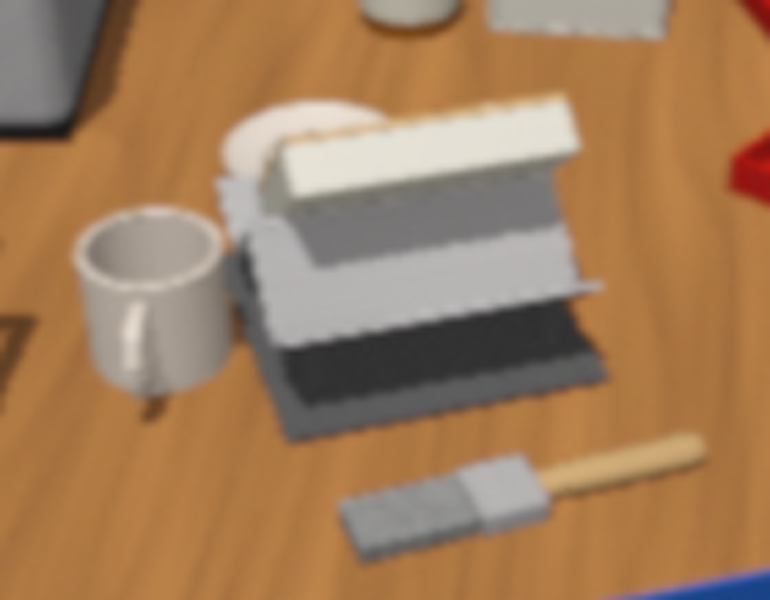

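View pics/top0c.png

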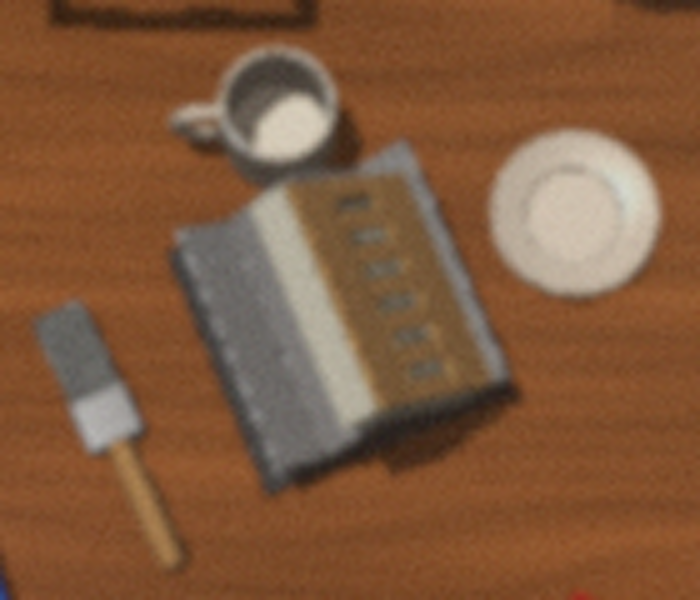

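```bash
cat > h.py <<'E'
import numpy as np
from station import *
def ray(n,u,v,z):
    p=camera_params(n);f=200/np.tan(np.radians(p['vfov'])/2);R=p['R'];t=p['t']
    d=R.T@np.array([(u-p['cx'])/f,(v-p['cy'])/f,1]);c=-R.T@t
    return c+d*(z-c[2])/d[2]
def proj(n,X):
    p=camera_params(n);f=200/np.tan(np.radians(p['vfov'])/2);q=p['R']@np.asarray(X)+p['t'];return q[:2]/q[2]*f+[p['cx'],p['cy']]
E
python3 - <<'E'
from h import *
np.set_printoptions(precision=4,suppress=True)
for nm,u,v,z in [('L far',286.2,167.2,.076),('L near',304,218,.076),('R far',331,149,.076),('R near',352.5,196.5,.076)]:
    print(nm,ray('top',u,v,z))
L=[ray('top',*a,.076)[:2] for a in((286.2,167.2),(304,218),(331,149),(352.5,196.5))]
c=sum(L)/4;print('c',c, [np.degrees(np.arctan2(*(L[i]-L[i+1])[::-1])) for i in(0,2)],np.linalg.norm(L[0]-L[1]),np.linalg.norm(L[2]-L[3]),np.linalg.norm(L[0]-L[2]))
# side: +y ledge outer edge & base corner ; crop scale 5.5,5 offset 230,150
sc=lambda x,y,z: ray('side',230+x/5.5,150+y/5,z)
print('side ledge far',sc(282,345,.076),'near',sc(600,287,.076))
print('side base far',sc(292,438,0),'near',sc(607,380,0))
E
```

```text
L far [0.6319 0.0732 0.076 ]
L near [0.4576 0.0113 0.076 ]
R far [ 0.6969 -0.0797  0.076 ]
R near [ 0.5318 -0.1522  0.076 ]
c [ 0.5795 -0.0369] [np.float64(19.573089056930364), np.float64(23.702406494445224)] 0.18493198453494325 0.18038987087310562 0.1661555317825373
side ledge far [0.6383 0.0841 0.076 ] near [0.4731 0.015  0.076 ]
side base far [0.6371 0.0825 0.    ] near [0.4659 0.014  0.    ]
```

Run:
```python
from h import *
import cv2
print(proj('top',sense()['tcp_pos']),proj('side',sense()['tcp_pos']),proj('top',[0,0,0.1]))
b=cv2.imread("pics/top0.png")
cv2.imwrite("pics/top0d.png",cv2.resize(b[140:222,280:360],None,fx=7.3,fy=7.3,interpolation=cv2.INTER_LANCZOS4))
a=cv2.imread("pics/side0.png")
cv2.imwrite("pics/side0d.png",cv2.resize(a[165:242,265:345],None,fx=7.5,fy=7.5,interpolation=cv2.INTER_LANCZOS4))
cv2.imwrite("pics/top0e.png",cv2.resize(b[280:360,20:150],None,fx=6,fy=6,interpolation=cv2.INTER_LANCZOS4))
```

```text
[104.10644148 314.25039003] [539.86459093 403.48244957] [306.40773825 360.86040191]
```

View pics/top0d.png

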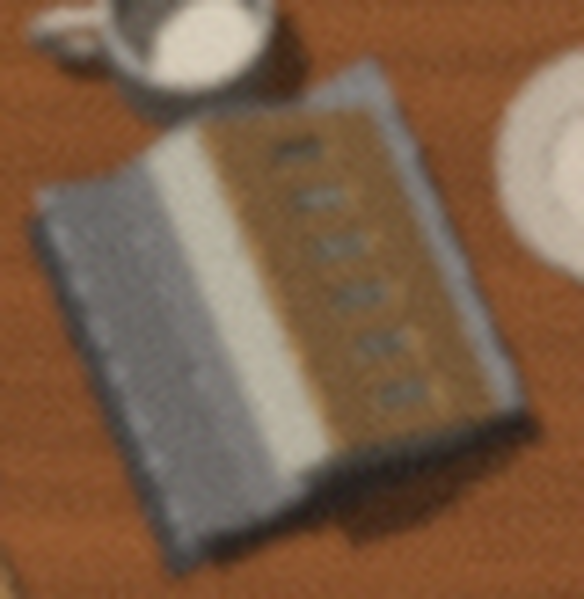

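View pics/side0d.png

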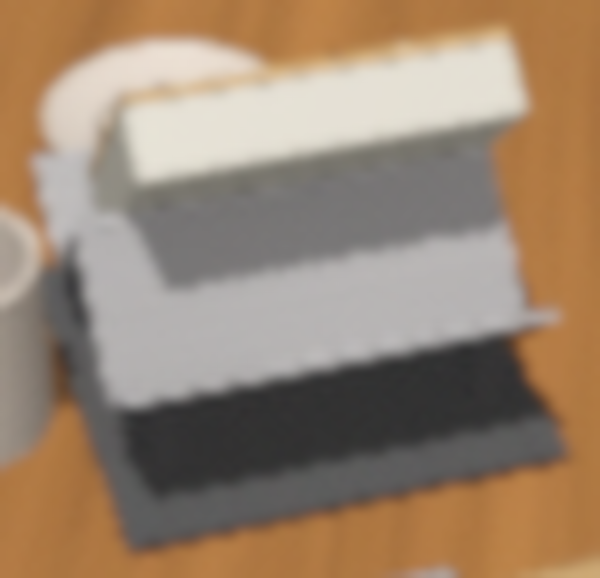

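View pics/top0e.png

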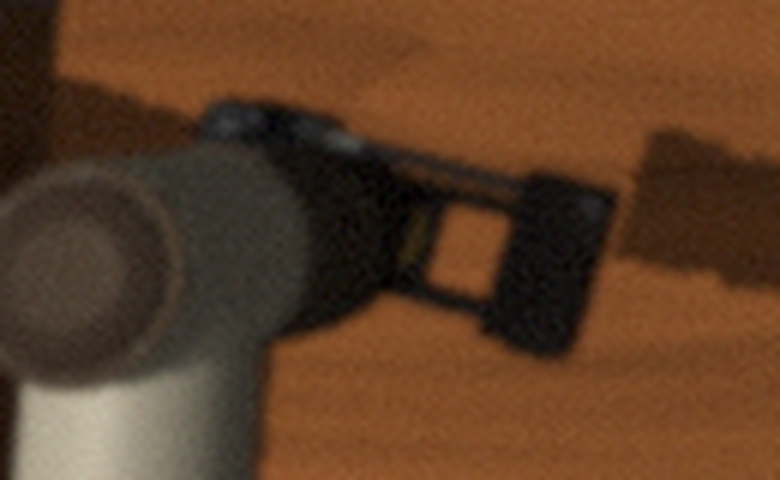

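```bash
cat > m.py <<'E'
from h import *
np.set_printoptions(precision=4,suppress=True)
T=lambda x,y,z: ray('top',(x+.5)/7.3-.5+280,(y+.5)/7.3-.5+140,z)
S=lambda x,y,z: ray('side',(x+.5)/7.5-.5+265,(y+.5)/7.5-.5+165,z)
y=lambda a,b:np.degrees(np.arctan2(*(a-b)[:2][::-1]))
# name, fn, far,near, z, stand y
for nm,f,a,b,z,sy in [('T traybot',T,(148,168),(285,490),.1416,.0375),('T wall/bamboo',T,(202,128),(330,450),.1617,.0152),
 ('T ledge+',T,(38,200),(175,555),.076,.084),('T ledge-',T,(372,60),(528,405),.076,-.084),
 ('S traybot',S,(137,188),(527,108),.1416,.0375),('S wall',S,(127,105),(507,38),.1617,.0152),
 ('S ledge+',S,(117,407),(560,315),.076,.084),('S base',S,(133,548),(567,458),0,.095)]:
    p,q=f(*a,z),f(*b,z);m=(p+q)/2;an=y(p,q)
    e=np.radians(22.3);c=m[:2]-sy*np.array([-np.sin(e),np.cos(e)])
    print(f"{nm:14s} {p} {q} len {np.linalg.norm(p-q):.4f} yaw {an:.1f} centre {c}  along-ridge {c@[np.cos(e),np.sin(e)]:.4f} across {c@[-np.sin(e),np.cos(e)]:.4f}")
E
python3 m.py
```

```text
T traybot      [0.6321 0.0254 0.1416] [ 0.4862 -0.0365  0.1416] len 0.1585 yaw 23.0 centre [ 0.5734 -0.0403]  along-ridge 0.5152 across -0.2548
T wall/bamboo  [0.6456 0.0011 0.1617] [ 0.5009 -0.0558  0.1617] len 0.1555 yaw 21.5 centre [ 0.579  -0.0414]  along-ridge 0.5200 across -0.2580
T ledge+       [0.6327 0.0781 0.076 ] [0.4658 0.0129 0.076 ] len 0.1792 yaw 21.3 centre [ 0.5811 -0.0323]  along-ridge 0.5254 across -0.2503
T ledge-       [ 0.7012 -0.0781  0.076 ] [ 0.5367 -0.1502  0.076 ] len 0.1796 yaw 23.7 centre [ 0.5871 -0.0364]  along-ridge 0.5294 across -0.2565
S traybot      [0.6392 0.0294 0.1416] [ 0.4911 -0.0397  0.1416] len 0.1634 yaw 25.0 centre [ 0.5793 -0.0398]  along-ridge 0.5209 across -0.2567
S wall         [0.6464 0.0026 0.1617] [ 0.5009 -0.0596  0.1617] len 0.1582 yaw 23.1 centre [ 0.5794 -0.0426]  along-ridge 0.5199 across -0.2593
S ledge+       [0.6416 0.0837 0.076 ] [0.4729 0.011  0.076 ] len 0.1837 yaw 23.3 centre [ 0.5891 -0.0304]  along-ridge 0.5335 across -0.2516
S base         [0.6394 0.0828 0.    ] [ 0.4666  0.0124 -0.    ] len 0.1867 yaw 22.2 centre [ 0.589  -0.0403]  along-ridge 0.5297 across -0.2608
```

```bash
python3 -m inch '[{"z":0.8,"az":-1},{"z":0.8,"az":-1},{"z":0.6,"x":0.4,"y":-0.6,"az":-1},{"x":0.5,"y":-0.7,"az":-1},{"x":0.5,"y":-0.7,"az":-1},{"x":0.5,"y":-0.7,"az":-1},{"x":0.5,"y":-0.7,"az":-1},{"x":0.5,"y":-0.7,"az":-1},{"x":0.5,"y":-0.7,"az":-1},{"x":0.5,"y":-0.7,"az":-1}]'; python3 -c "
from station import *;s=sense();print(s['joints'],s['tcp_pos']);print(s['ee_rot'])"
```

```text
[ 9.10764325e+01  2.20855941e+01  3.89089023e-01 -2.34296119e-02
 -6.84119389e+01 -1.48165759e+01] [0.14830493 0.60655503 0.19569207]
[[ 9.71347132e-01 -2.37664954e-01 -3.44615914e-04]
 [-2.37665175e-01 -9.71345282e-01 -1.89948341e-03]
 [ 1.16699596e-04  1.92696097e-03 -9.99998137e-01]]$[0]: bad value
```

```bash
python3 -m inch '[{"jaw":0,"x":0,"y":0,"z":0.8,"ax":0,"ay":0,"az":-1},{"jaw":0,"x":0,"y":0,"z":0.8,"ax":0,"ay":0,"az":-1},{"jaw":0,"x":0.4,"y":-0.6,"z":0.6,"ax":0,"ay":0,"az":-1},{"jaw":0,"x":0.5,"y":-0.7,"z":0,"ax":0,"ay":0,"az":-1}]'; python3 -c "
from station import *;s=sense();print(s['joints'],s['tcp_pos']);print(s['ee_rot'])"
```

```text
time_s: 0.6
tcp_pos: [0.2015, 0.5269, 0.3262]
ee_rot: [[0.576, -0.817, -0.008], [-0.817, -0.576, -0.008], [0.002, 0.012, -1.0]]
wrist_force: [-0.3, 0.5, 0.0]
gripper_width: 1.002
[ 85.2560885   12.904563     5.90390601  -0.45004965 -83.4959701
 -50.02939969] [0.20146923 0.52692379 0.32623803]
[[ 0.57606515 -0.81735965 -0.00849401]
 [-0.81740214 -0.57601208 -0.00798883]
 [ 0.0016371   0.0115451  -0.99993201]]
```

```bash
python3 -m inch '[{"jaw":0,"x":0.5,"y":-0.7,"z":0,"ax":0,"ay":0,"az":-1},{"jaw":0,"x":0.5,"y":-0.7,"z":0,"ax":0,"ay":0,"az":-1},{"jaw":0,"x":0.5,"y":-0.7,"z":0,"ax":0,"ay":0,"az":-1},{"jaw":0,"x":0.5,"y":-0.7,"z":0,"ax":0,"ay":0,"az":-1},{"jaw":0,"x":0.5,"y":-0.7,"z":0,"ax":0,"ay":0,"az":-1},{"jaw":0,"x":0.5,"y":-0.7,"z":0,"ax":0,"ay":0,"az":-1},{"jaw":0,"x":0.5,"y":-0.7,"z":0,"ax":0,"ay":0,"az":-1},{"jaw":0,"x":0.5,"y":-0.7,"z":0,"ax":0,"ay":0,"az":-1},{"jaw":0,"x":0.5,"y":-0.7,"z":0,"ax":0,"ay":0,"az":-1},{"jaw":0,"x":0.5,"y":-0.7,"z":0,"ax":0,"ay":0,"az":-1}]'
cat >> h.py <<'E'
from scipy.spatial.transform import Rotation as Ro
E0=np.radians(22.6);XH=np.array([np.cos(E0),np.sin(E0),0]);YH=np.array([-np.sin(E0),np.cos(E0),0]);ZH=np.array([0,0,1.])
def tgt(along,y,z,tilt,across=-.256):
    P=along*XH+(across+y)*YH+z*ZH
    th=np.radians(tilt); zt=np.sin(th)*YH-np.cos(th)*ZH; xt=-XH; yt=np.cross(zt,xt)
    return P,np.column_stack([xt,yt,zt])
def todo(along,y,z,tilt,**k):
    P,R=tgt(along,y,z,tilt,**k);s=sense();p=np.array(s['tcp_pos']);r=np.array(s['ee_rot'])
    rv=np.degrees(Ro.from_matrix(R@r.T).as_rotvec())
    print('t',round(s['time_s'],2),'joints',np.round(s['joints'],1),'F',np.round(s['wrist_force'],1),'w',round(s['gripper_width'],3))
    print('tcp in stand (along,y,z)',np.round([p@XH,p@YH+.256,p[2]],4))
    print('tcp',np.round(p,4),'target',np.round(P,4),'shift units',np.round((P-p)/.06,2),'turn units',np.round(rv/10,2))
E
python3 -c "
from h import *
todo(.519,.091,.228,-42)"
```

```text
time_s: 1.85
tcp_pos: [0.5064, 0.0908, 0.3236]
ee_rot: [[-0.927, -0.374, -0.01], [-0.374, 0.927, 0.012], [0.005, 0.015, -1.0]]
wrist_force: [1.0, -0.3, -0.3]
gripper_width: 1.004
t 1.85 joints [ 27.7   7.6  -0.9  -0.9 -81.7 -95.6] F [ 1.  -0.3 -0.3] w 1.004
tcp in stand (along,y,z) [0.5024 0.1452 0.3236]
tcp [0.5064 0.0908 0.3236] target [0.5426 0.0471 0.228 ] shift units [ 0.6  -0.73 -1.59] turn units [-3.95 -1.65  0.07]
```

```bash
python3 -m inch '[{"jaw":0,"x":0.15,"y":-0.15,"z":0,"ax":-0.8,"ay":-0.33,"az":0},{"jaw":0,"x":0.15,"y":-0.15,"z":0,"ax":-0.8,"ay":-0.33,"az":0},{"jaw":0,"x":0.15,"y":-0.15,"z":0,"ax":-0.8,"ay":-0.33,"az":0},{"jaw":0,"x":0.15,"y":-0.15,"z":0,"ax":-0.8,"ay":-0.33,"az":0},{"jaw":0,"x":0,"y":-0.1,"z":0,"ax":-0.7,"ay":-0.3,"az":0},{"jaw":0,"x":0,"y":0,"z":0,"ax":0,"ay":0,"az":0}]'; python3 -c "
from h import *
todo(.519,.091,.228,-42)"
```

```text
time_s: 2.6
tcp_pos: [0.5454, 0.0396, 0.3214]
ee_rot: [[-0.932, -0.26, 0.252], [-0.362, 0.687, -0.63], [-0.01, -0.679, -0.734]]
wrist_force: [0.7, 0.6, 0.3]
gripper_width: 1.001
t 2.6 joints [  41.7   10.5  -23.7   40.9  -77.1 -127.9] F [0.7 0.6 0.3] w 1.001
tcp in stand (along,y,z) [0.5187 0.0829 0.3214]
tcp [0.5454 0.0396 0.3214] target [0.5426 0.0471 0.228 ] shift units [-0.05  0.13 -1.56] turn units [0.05 0.08 0.14]
```

```bash
python3 -m inch '[{"jaw":0,"x":0,"y":0.1,"z":-0.5,"ax":0.05,"ay":0.08,"az":0.14},{"jaw":0,"x":0,"y":0,"z":-0.5,"ax":0,"ay":0,"az":0},{"jaw":0,"x":0,"y":0,"z":-0.5,"ax":0,"ay":0,"az":0},{"jaw":0,"x":0,"y":0,"z":0,"ax":0,"ay":0,"az":0}]'; python3 -c "
from h import *
import cv2
todo(.519,.091,.228,-42)
cv2.imwrite('pics/s1.png',cv2.resize(capture('side')[120:260,220:380,::-1],None,fx=4,fy=4,interpolation=2))
cv2.imwrite('pics/t1.png',cv2.resize(capture('top')[120:240,250:390,::-1],None,fx=5,fy=5,interpolation=2))
"
```

```text
time_s: 3.1
tcp_pos: [0.5469, 0.0467, 0.2317]
ee_rot: [[-0.924, -0.283, 0.258], [-0.383, 0.694, -0.609], [-0.007, -0.662, -0.75]]
wrist_force: [0.1, -0.7, 0.6]
gripper_width: 1.001
t 3.1 joints [  41.2   14.3  -31.7   43.1  -66.8 -134.7] F [ 0.1 -0.7  0.6] w 1.001
tcp in stand (along,y,z) [0.5229 0.089  0.2317]
tcp [0.5469 0.0467 0.2317] target [0.5426 0.0471 0.228 ] shift units [-0.07  0.01 -0.06] turn units [-0.07  0.01  0.01]
```

View pics/s1.png

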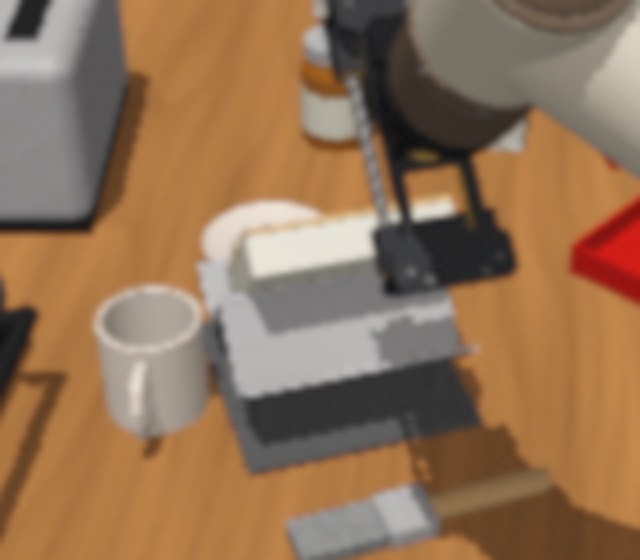

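View pics/t1.png

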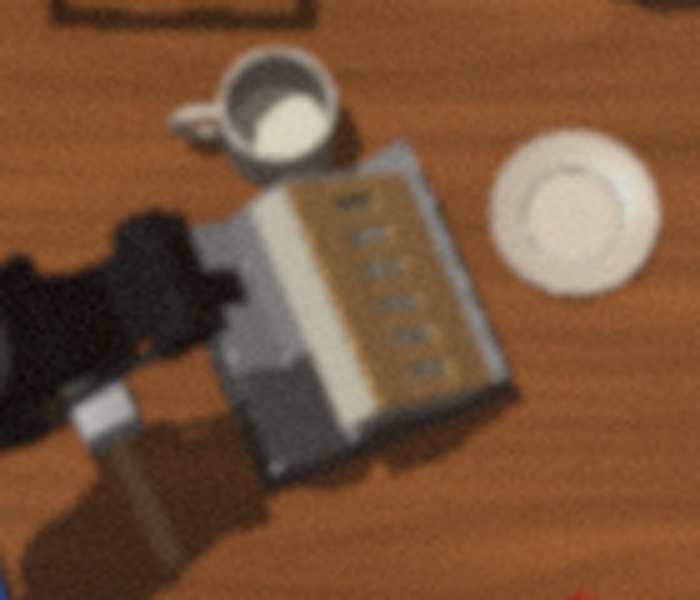

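```bash
python3 -c "
from h import *
s=sense();p=np.array(s['tcp_pos']);r=np.array(s['ee_rot'])
for k in(-.0585,-.0435,0,.0435,.0585):
  q=p+k*r[:,1]; print(k,np.round((proj('side',q)-[220,120])*4),np.round((proj('top',q)-[250,120])*5), np.round([q@XH,q@YH+.256,q[2]],3))
"
```

```text
-0.0585 [355. 111.] [274. 270.] [0.524 0.046 0.273]
-0.0435 [360. 132.] [257. 281.] [0.524 0.057 0.263]
0 [373. 192.] [208. 310.] [0.525 0.089 0.234]
0.0435 [387. 254.] [161. 338.] [0.525 0.122 0.205]
0.0585 [392. 275.] [145. 347.] [0.525 0.133 0.195]
```

```bash
python3 -c "
from h import *
import cv2
s=sense();p=np.array(s['tcp_pos']);r=np.array(s['ee_rot'])
for n,(a,b,c,d) in dict(side=(60,210,260,440),top=(120,240,180,330)).items():
  im=cv2.resize(capture(n)[a:b,c:d,::-1],None,fx=4.4,fy=4.4,interpolation=2)
  def P(v):
    u=(proj(n,p+r@np.array(v))-[c,a]+.5)*4.4; return tuple(int(k) for k in u)
  for y0 in(-.0435,.0435):
    for x0 in (-.0095,.0095): cv2.line(im,P((x0,y0,0)),P((x0,y0,-.05)),(0,0,255),1)
    cv2.line(im,P((-.0095,y0,0)),P((.0095,y0,0)),(0,0,255),1)
  q=[P(v) for v in((-.0375,-.095,-.07),(.0375,-.095,-.07),(.0375,.095,-.07),(-.0375,.095,-.07))]
  for i in range(4): cv2.line(im,q[i],q[(i+1)%4],(0,255,0),1)
  cv2.imwrite('pics/%s2.png'%n,im)
"
```

```text
(no output)
```

View pics/side2.png

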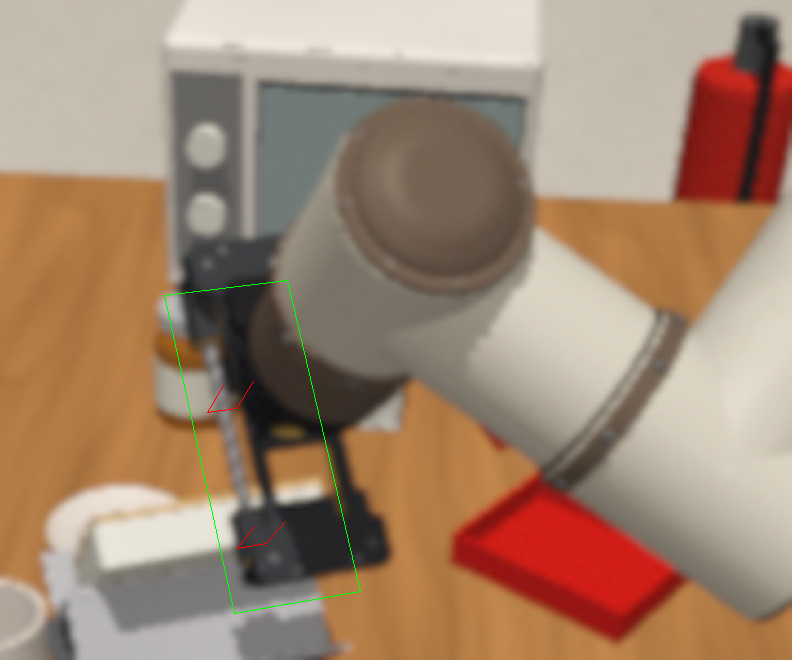

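View pics/top2.png

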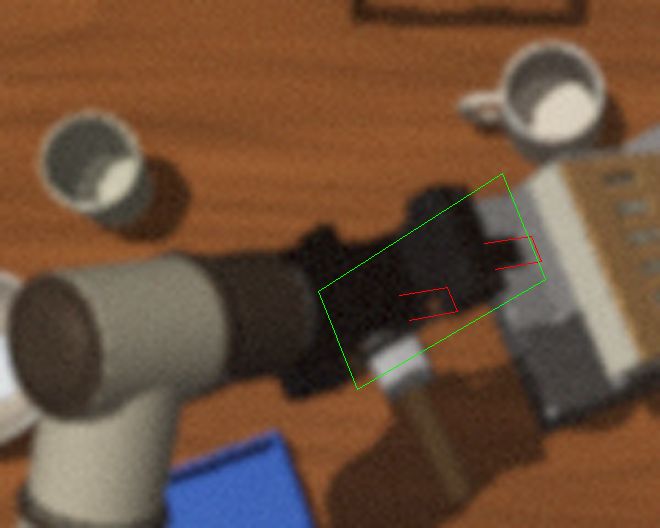

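```bash
python3 -c "
from h import *
import cv2
s=sense();p=np.array(s['tcp_pos']);r=np.array(s['ee_rot'])
a,b,c,d=150,210,265,325
im=cv2.resize(capture('top')[a:b,c:d,::-1],None,fx=10,fy=10,interpolation=2)
im=cv2.convertScaleAbs(im,alpha=1.6,beta=20)
def P(v):
    u=(proj('top',p+r@np.array(v))-[c,a]+.5)*10; return tuple(int(k) for k in u)
for x0 in (-.0095,.0095): 
   for y0 in (-.0435,-.0585): cv2.line(im,P((x0,y0,0)),P((x0,y0,-.05)),(0,0,255),1)
cv2.imwrite('pics/t3.png',im)
"
```

```text
(no output)
```

View pics/t3.png

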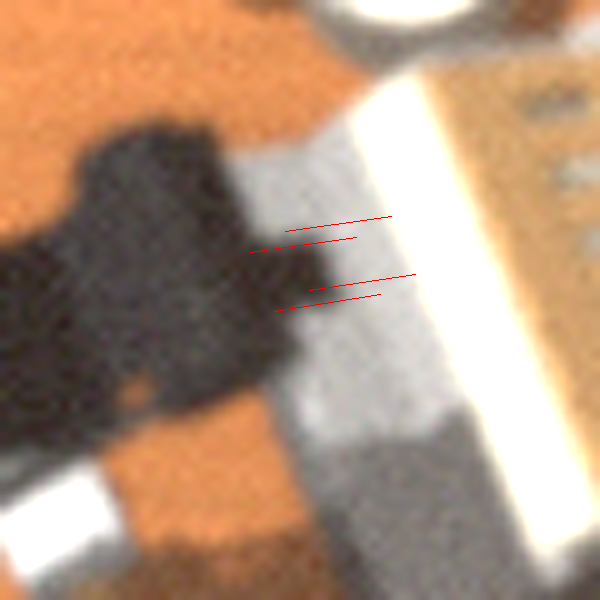

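```bash
python3 -c "
from h import *
todo(.519,.0375,.1685,-42);todo(.519,.0207,.1499,-42)"
```

```text
t 3.35 joints [  41.3   14.1  -31.5   43.2  -66.8 -134.7] F [ 0.3  0.5 -0.6] w 1.003
tcp in stand (along,y,z) [0.5244 0.0897 0.2341]
tcp [0.5481 0.048  0.2341] target [ 0.5631 -0.0023  0.1685] shift units [ 0.25 -0.84 -1.09] turn units [-0.08  0.04  0.  ]
t 3.35 joints [  41.3   14.1  -31.5   43.2  -66.8 -134.7] F [ 0.3  0.5 -0.6] w 1.003
tcp in stand (along,y,z) [0.5244 0.0897 0.2341]
tcp [0.5481 0.048  0.2341] target [ 0.5696 -0.0178  0.1499] shift units [ 0.36 -1.1  -1.4 ] turn units [-0.08  0.04  0.  ]
```

```bash
python3 -m inch '[{"jaw":0,"x":0.08,"y":-0.28,"z":-0.35,"ax":-0.08,"ay":0.04,"az":0},{"jaw":0,"x":0.08,"y":-0.28,"z":-0.35,"ax":0,"ay":0,"az":0},{"jaw":0,"x":0.08,"y":-0.28,"z":-0.35,"ax":0,"ay":0,"az":0},{"jaw":0,"x":0.08,"y":-0.28,"z":-0.35,"ax":0,"ay":0,"az":0},{"jaw":0,"x":0,"y":0,"z":0,"ax":0,"ay":0,"az":0}]'; python3 -c "
from h import *
import cv2
todo(.519,.0207,.1499,-42)
s=sense();p=np.array(s['tcp_pos']);r=np.array(s['ee_rot'])
for n,(a,b,c,d) in dict(side=(140,260,230,370),top=(130,230,260,380)).items():
  k=5.5
  im=cv2.convertScaleAbs(cv2.resize(capture(n)[a:b,c:d,::-1],None,fx=k,fy=k,interpolation=2),alpha=1.5,beta=15)
  def P(v):
    u=(proj(n,p+r@np.array(v))-[c,a]+.5)*k; return tuple(int(j) for j in u)
  for y0 in(-.0435,.0435):
    for x0 in (-.0095,.0095): cv2.line(im,P((x0,y0,0)),P((x0,y0,-.05)),(0,0,255),1)
    cv2.line(im,P((-.0095,y0,0)),P((.0095,y0,0)),(0,0,255),1)
  cv2.imwrite('pics/%s4.png'%n,im)
"
```

```text
time_s: 3.98
tcp_pos: [0.5711, -0.0181, 0.1539]
ee_rot: [[-0.922, -0.279, 0.267], [-0.386, 0.691, -0.611], [-0.014, -0.667, -0.745]]
wrist_force: [-0.4, 1.0, 1.1]
gripper_width: 1.001
t 3.98 joints [  31.1   18.5  -40.6   55.3  -53.5 -141.9] F [-0.4  1.   1.1] w 1.001
tcp in stand (along,y,z) [0.5203 0.0198 0.1539]
tcp [ 0.5711 -0.0181  0.1539] target [ 0.5696 -0.0178  0.1499] shift units [-0.03  0.01 -0.07] turn units [-0.05  0.07 -0.01]
```

View pics/side4.png

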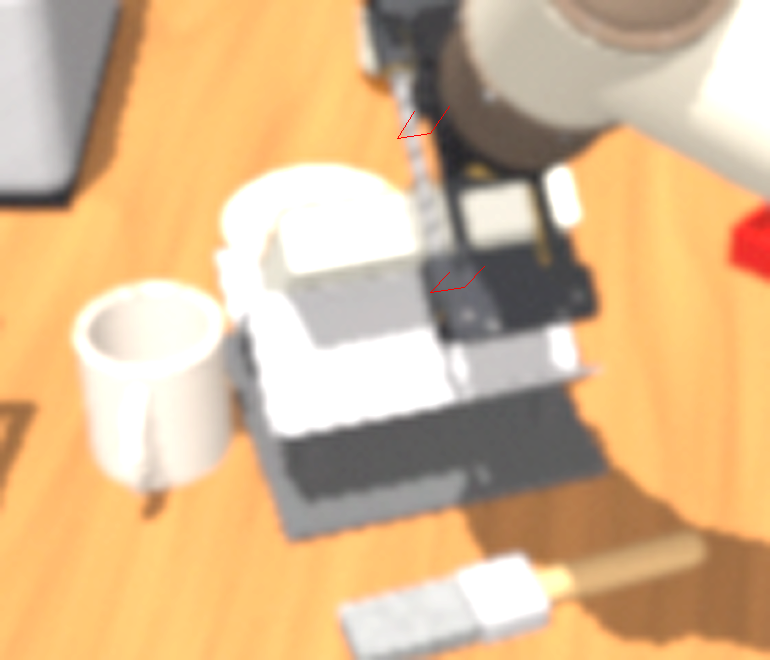

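View pics/top4.png

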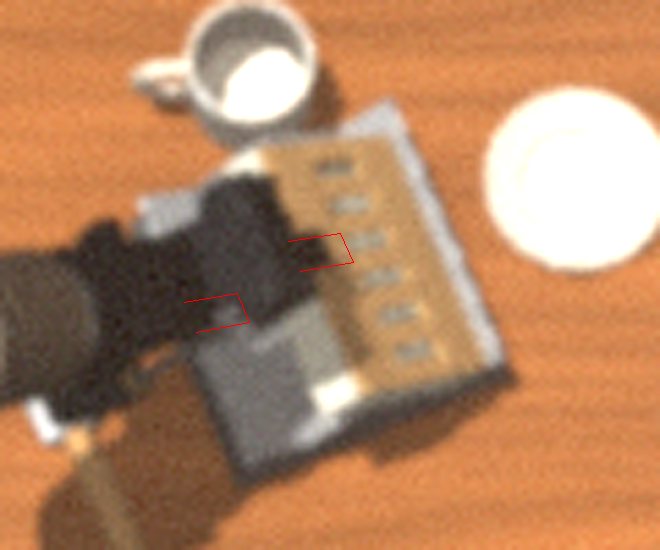

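```bash
python3 -m inch '[{"jaw":0,"x":0.05,"y":-0.12,"z":-0.18,"ax":-0.05,"ay":0.07,"az":0},{"jaw":0,"x":0.05,"y":-0.12,"z":-0.18,"ax":0,"ay":0,"az":0},{"jaw":0,"x":0.03,"y":-0.1,"z":-0.18,"ax":0,"ay":0,"az":0},{"jaw":0,"x":0,"y":0,"z":0,"ax":0,"ay":0,"az":0}]'; python3 -c "
from h import *
todo(.519,-.0014,.1254,-42)"
```

```text
time_s: 4.58
tcp_pos: [0.5824, -0.0354, 0.123]
ee_rot: [[-0.921, -0.286, 0.266], [-0.391, 0.686, -0.614], [-0.007, -0.669, -0.744]]
wrist_force: [-0.7, -0.1, -0.7]
gripper_width: 1.003
t 4.58 joints [  27.4   21.3  -42.6   61.1  -49.7 -145.3] F [-0.7 -0.1 -0.7] w 1.003
tcp in stand (along,y,z) [ 5.24e-01 -5.00e-04  1.23e-01]
tcp [ 0.5824 -0.0354  0.123 ] target [ 0.5781 -0.0382  0.1254] shift units [-0.07 -0.05  0.04] turn units [-0.02  0.03 -0.04]
```

```bash
python3 -m inch '[{"jaw":80,"x":-0.03,"y":-0.03,"z":0.04,"ax":0,"ay":0,"az":0},{"jaw":120,"x":0,"y":0,"z":0,"ax":0,"ay":0,"az":0},{"jaw":140,"x":0,"y":0,"z":0,"ax":0,"ay":0,"az":0},{"jaw":150,"x":0,"y":0,"z":0,"ax":0,"ay":0,"az":0}]'; python3 -c "
from h import *
todo(.519,-.0014,.1254,-42)"
```

```text
time_s: 5.08
tcp_pos: [0.5812, -0.0366, 0.1265]
ee_rot: [[-0.92, -0.286, 0.268], [-0.391, 0.686, -0.613], [-0.009, -0.669, -0.744]]
wrist_force: [0.4, -0.1, -0.8]
gripper_width: 0.629
t 5.08 joints [  27.3   20.8  -42.7   60.9  -49.8 -145. ] F [ 0.4 -0.1 -0.8] w 0.629
tcp in stand (along,y,z) [ 0.5225 -0.0011  0.1265]
tcp [ 0.5812 -0.0366  0.1265] target [ 0.5781 -0.0382  0.1254] shift units [-0.05 -0.03 -0.02] turn units [-0.02  0.04 -0.04]
```

```bash
python3 -m inch '[{"jaw":155,"x":0,"y":0,"z":0,"ax":0,"ay":0,"az":0},{"jaw":155,"x":0,"y":0,"z":0,"ax":0,"ay":0,"az":0},{"jaw":155,"x":0,"y":0,"z":0,"ax":0,"ay":0,"az":0}]'; python3 -c "
from h import *
todo(.519,-.0014,.1254,-42)"
```

```text
time_s: 5.45
tcp_pos: [0.5815, -0.0371, 0.1276]
ee_rot: [[-0.92, -0.285, 0.268], [-0.391, 0.685, -0.614], [-0.009, -0.67, -0.742]]
wrist_force: [-0.0, -1.0, 1.6]
gripper_width: 0.41
t 5.45 joints [  27.3   20.8  -42.6   61.   -49.9 -145. ] F [-0.  -1.   1.6] w 0.41
tcp in stand (along,y,z) [ 0.5226 -0.0017  0.1276]
tcp [ 0.5815 -0.0371  0.1276] target [ 0.5781 -0.0382  0.1254] shift units [-0.06 -0.02 -0.04] turn units [-0.01  0.05 -0.04]
```

Opening 0.41 × 87 = 35.7 mm, which matches the 36 mm pair. Closing fully and looking.

```bash
python3 -m inch '[{"jaw":255,"x":0,"y":0,"z":0,"ax":0,"ay":0,"az":0},{"jaw":255,"x":0,"y":0,"z":0,"ax":0,"ay":0,"az":0},{"jaw":255,"x":0,"y":0,"z":0,"ax":0,"ay":0,"az":0}]'
cat > look.py <<'E'
from h import *
import cv2,sys
t=sys.argv[1]
a=cv2.resize(capture('side')[110:250,230:370,::-1],None,fx=4,fy=4,interpolation=2)
b=cv2.resize(capture('top')[110:230,250:390,::-1],None,fx=4,fy=4,interpolation=2)
cv2.imwrite(f'pics/a{t}.png',a);cv2.imwrite(f'pics/b{t}.png',b)
E
python3 -c "
from h import *
todo(.519,-.0014,.1254,-42)"; python3 look.py 5
```

```text
time_s: 5.82
tcp_pos: [0.5815, -0.0371, 0.1276]
ee_rot: [[-0.92, -0.285, 0.268], [-0.391, 0.685, -0.614], [-0.009, -0.67, -0.742]]
wrist_force: [0.5, -0.6, 2.1]
gripper_width: 0.409
t 5.83 joints [  27.3   20.8  -42.6   61.   -49.9 -145. ] F [ 0.5 -0.6  2.1] w 0.409
tcp in stand (along,y,z) [ 0.5226 -0.0017  0.1276]
tcp [ 0.5815 -0.0371  0.1276] target [ 0.5781 -0.0382  0.1254] shift units [-0.06 -0.02 -0.04] turn units [-0.01  0.05 -0.04]
```

View pics/a5.png

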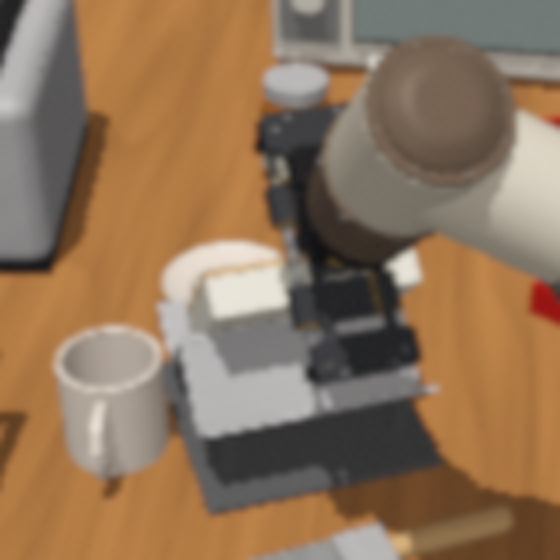

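View pics/b5.png

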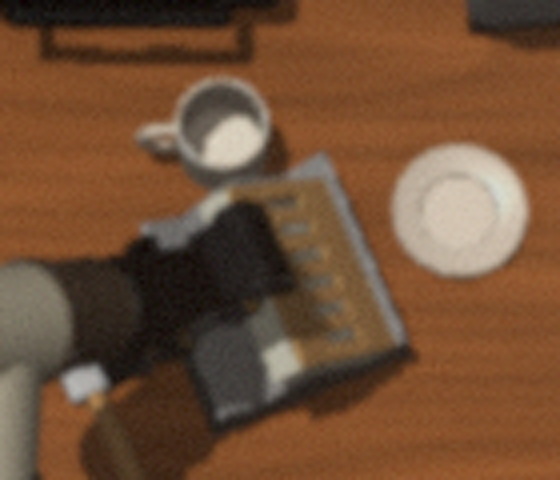

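```bash
python3 -m inch '[{"jaw":255,"x":0,"y":0,"z":0.1,"ax":0,"ay":0,"az":0},{"jaw":255,"x":0,"y":0,"z":0.15,"ax":0,"ay":0,"az":0},{"jaw":255,"x":0,"y":0,"z":0.25,"ax":0,"ay":0,"az":0},{"jaw":255,"x":0,"y":0,"z":0.35,"ax":0,"ay":0,"az":0},{"jaw":255,"x":0,"y":0,"z":0.35,"ax":0,"ay":0,"az":0},{"jaw":255,"x":0,"y":0,"z":0.35,"ax":0,"ay":0,"az":0},{"jaw":255,"x":0,"y":0,"z":0.25,"ax":0,"ay":0,"az":0},{"jaw":255,"x":0,"y":0,"z":0,"ax":0,"ay":0,"az":0}]'; python3 -c "
from h import *
todo(.53,-.0014,.3,-42)"; python3 look.py 6
```

```text
time_s: 6.92
tcp_pos: [0.5766, -0.0359, 0.2329]
ee_rot: [[-0.921, -0.292, 0.259], [-0.39, 0.693, -0.606], [-0.002, -0.659, -0.752]]
wrist_force: [-0.4, -0.1, -4.0]
gripper_width: 0.407
t 6.92 joints [  30.4   13.5  -33.6   48.8  -60.4 -129.3] F [-0.4 -0.1 -4. ] w 0.407
tcp in stand (along,y,z) [0.5185 0.0013 0.2329]
tcp [ 0.5766 -0.0359  0.2329] target [ 0.5882 -0.034   0.3   ] shift units [0.19 0.03 1.12] turn units [-0.07 -0.02 -0.04]
```

View pics/a6.png

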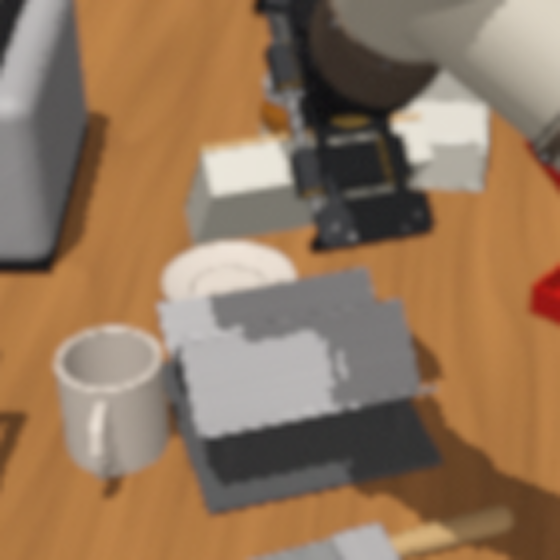

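View pics/b6.png

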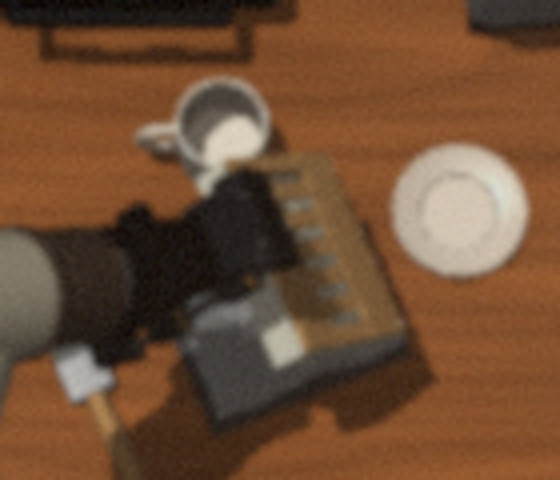

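```bash
python3 -m inch '[{"jaw":255,"x":0.05,"y":0,"z":0.4,"ax":0,"ay":0,"az":0},{"jaw":255,"x":0.05,"y":0,"z":0.4,"ax":0.3,"ay":0.12,"az":0},{"jaw":255,"x":0.05,"y":0,"z":0.3,"ax":0.5,"ay":0.2,"az":0},{"jaw":255,"x":0.03,"y":0,"z":0,"ax":0.6,"ay":0.25,"az":0},{"jaw":255,"x":0,"y":0,"z":0,"ax":0.6,"ay":0.25,"az":0},{"jaw":255,"x":0,"y":0,"z":0,"ax":0.6,"ay":0.25,"az":0},{"jaw":255,"x":0,"y":0,"z":0,"ax":0.6,"ay":0.25,"az":0},{"jaw":255,"x":0,"y":0,"z":0,"ax":0.6,"ay":0.25,"az":0}]'; python3 -c "
from h import *
todo(.53,.0,.3,42)"
```

```text
time_s: 8.02
tcp_pos: [0.5769, -0.038, 0.2861]
ee_rot: [[-0.915, -0.402, -0.034], [-0.402, 0.915, 0.011], [0.026, 0.024, -0.999]]
wrist_force: [-0.2, -0.4, -5.4]
gripper_width: 0.408
t 8.03 joints [ 11.7  15.9   4.5  -1.  -80.4 -77.8] F [-0.2 -0.4 -5.4] w 0.408
tcp in stand (along,y,z) [ 0.518  -0.0007  0.2861]
tcp [ 0.5769 -0.038   0.2861] target [ 0.5877 -0.0327  0.3   ] shift units [0.18 0.09 0.23] turn units [ 3.79  1.47 -0.16]
```

```bash
python3 -m inch '[{"jaw":255,"x":0.05,"y":0.02,"z":0.1,"ax":0.6,"ay":0.23,"az":-0.03},{"jaw":255,"x":0.05,"y":0.02,"z":0.1,"ax":0.6,"ay":0.23,"az":-0.03},{"jaw":255,"x":0.05,"y":0.02,"z":0.1,"ax":0.6,"ay":0.23,"az":-0.03},{"jaw":255,"x":0.03,"y":0.02,"z":0,"ax":0.6,"ay":0.23,"az":-0.03},{"jaw":255,"x":0,"y":0,"z":0,"ax":0.6,"ay":0.23,"az":-0.03},{"jaw":255,"x":0,"y":0,"z":0,"ax":0.6,"ay":0.23,"az":-0.02},{"jaw":255,"x":0,"y":0,"z":0,"ax":0.3,"ay":0.1,"az":0},{"jaw":255,"x":0,"y":0,"z":0,"ax":0,"ay":0,"az":0}]'; python3 -c "
from h import *
todo(.53,.0,.3,42)"; python3 look.py 7
```

```text
time_s: 9.02
tcp_pos: [0.5836, -0.0406, 0.291]
ee_rot: [[-0.922, -0.256, -0.292], [-0.387, 0.663, 0.64], [0.029, 0.703, -0.711]]
wrist_force: [-0.0, -0.3, -4.0]
gripper_width: 0.409
t 9.03 joints [ -10.5   31.7   29.8  -38.5 -112.3  -64.6] F [-0.  -0.3 -4. ] w 0.409
tcp in stand (along,y,z) [ 0.5232 -0.0058  0.291 ]
tcp [ 0.5836 -0.0406  0.291 ] target [ 0.5877 -0.0327  0.3   ] shift units [0.07 0.13 0.15] turn units [-0.18 -0.26 -0.01]
```

View pics/a7.png

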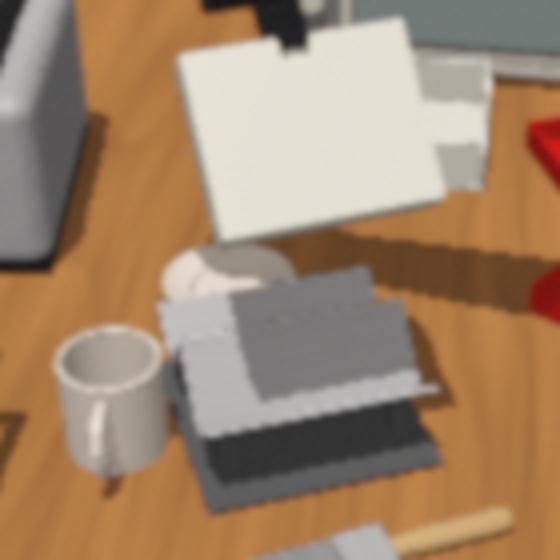

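View pics/b7.png

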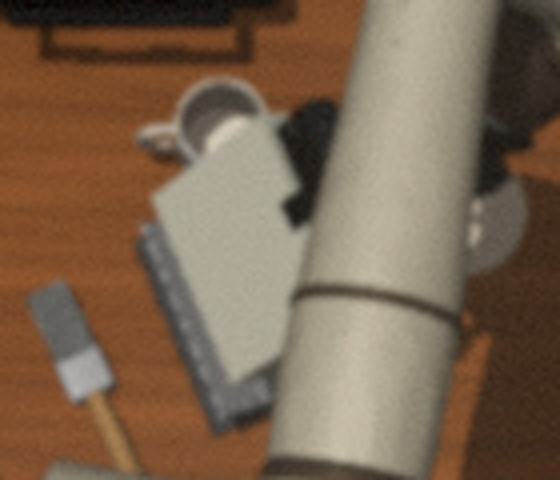

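```bash
python3 -m inch '[{"jaw":255,"x":0.02,"y":0.15,"z":-0.3,"ax":-0.15,"ay":-0.2,"az":0},{"jaw":255,"x":0.02,"y":0.1,"z":-0.4,"ax":0,"ay":0,"az":0},{"jaw":255,"x":0.02,"y":0,"z":-0.4,"ax":0,"ay":0,"az":0},{"jaw":255,"x":0,"y":0,"z":-0.4,"ax":0,"ay":0,"az":0},{"jaw":255,"x":0,"y":0,"z":-0.3,"ax":0,"ay":0,"az":0},{"jaw":255,"x":0,"y":0,"z":0,"ax":0,"ay":0,"az":0}]'; python3 -c "
from h import *
todo(.53,.005,.155,42)"
```

```text
time_s: 9.88
tcp_pos: [0.5869, -0.0214, 0.1854]
ee_rot: [[-0.918, -0.297, -0.263], [-0.396, 0.686, 0.61], [-0.001, 0.664, -0.747]]
wrist_force: [0.0, -0.3, -3.8]
gripper_width: 0.411
t 9.88 joints [ -7.8  33.8  19.  -35.1 -98.1 -56.7] F [ 0.  -0.3 -3.8] w 0.411
tcp in stand (along,y,z) [0.5336 0.0107 0.1854]
tcp [ 0.5869 -0.0214  0.1854] target [ 0.5858 -0.028   0.155 ] shift units [-0.02 -0.11 -0.51] turn units [ 0.03  0.02 -0.07]
```

```bash
python3 -m inch '[{"jaw":255,"x":0,"y":-0.05,"z":-0.2,"ax":0.03,"ay":0.02,"az":-0.07},{"jaw":255,"x":0,"y":-0.05,"z":-0.2,"ax":0,"ay":0,"az":0},{"jaw":255,"x":0,"y":0,"z":-0.1,"ax":0,"ay":0,"az":0},{"jaw":255,"x":0,"y":0,"z":0,"ax":0,"ay":0,"az":0}]'; python3 -c "
from h import *
todo(.53,.0017,.1276,42)"; python3 look.py 8
```

```text
time_s: 10.38
tcp_pos: [0.588, -0.0285, 0.1555]
ee_rot: [[-0.923, -0.288, -0.254], [-0.384, 0.687, 0.617], [-0.003, 0.667, -0.745]]
wrist_force: [-0.5, -0.5, -3.7]
gripper_width: 0.409
t 10.38 joints [ -8.6  35.4  17.3 -35.1 -95.4 -54.7] F [-0.5 -0.5 -3.7] w 0.409
tcp in stand (along,y,z) [0.5319 0.0037 0.1555]
tcp [ 0.588  -0.0285  0.1555] target [ 0.587  -0.0311  0.1276] shift units [-0.02 -0.04 -0.46] turn units [0.01 0.02 0.  ]
```

View pics/a8.png

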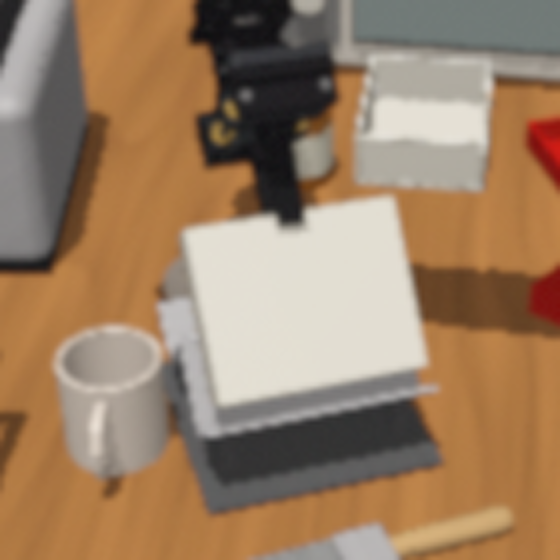

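View pics/b8.png

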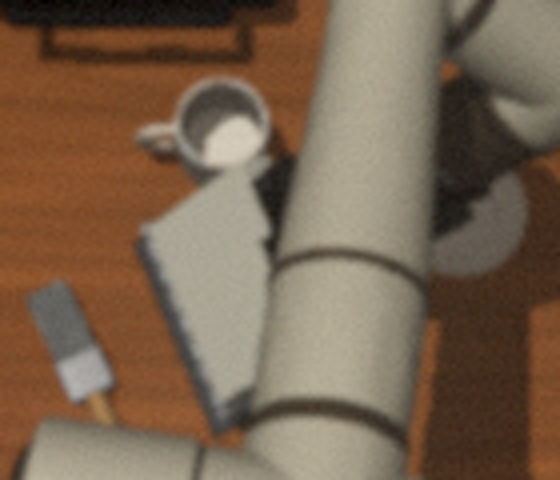

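```bash
python3 -m inch '[{"jaw":255,"x":0,"y":0,"z":-0.12,"ax":0,"ay":0,"az":0},{"jaw":255,"x":0,"y":-0.02,"z":-0.12,"ax":0,"ay":0,"az":0},{"jaw":255,"x":0,"y":0,"z":0,"ax":0,"ay":0,"az":0}]'; python3 -c "
from h import *
todo(.53,.0017,.1276,42)"
```

```text
time_s: 10.85
tcp_pos: [0.5886, -0.0297, 0.1413]
ee_rot: [[-0.923, -0.29, -0.252], [-0.384, 0.687, 0.616], [-0.005, 0.666, -0.746]]
wrist_force: [-0.2, -0.1, -3.6]
gripper_width: 0.408
t 10.85 joints [ -8.6  36.1  16.6 -35.  -94.1 -53.7] F [-0.2 -0.1 -3.6] w 0.408
tcp in stand (along,y,z) [0.532  0.0024 0.1413]
tcp [ 0.5886 -0.0297  0.1413] target [ 0.587  -0.0311  0.1276] shift units [-0.03 -0.02 -0.23] turn units [0.01 0.04 0.  ]
```

```bash
python3 -m inch '[{"jaw":255,"x":-0.01,"y":-0.01,"z":-0.08,"ax":0,"ay":0.02,"az":0},{"jaw":255,"x":0,"y":0,"z":0,"ax":0,"ay":0,"az":0},{"jaw":255,"x":0,"y":0,"z":-0.06,"ax":0,"ay":0,"az":0},{"jaw":255,"x":0,"y":0,"z":0,"ax":0,"ay":0,"az":0}]'; python3 -c "
from h import *
todo(.53,.0017,.1276,42)"
```

```text
time_s: 11.35
tcp_pos: [0.5883, -0.0305, 0.1325]
ee_rot: [[-0.923, -0.288, -0.254], [-0.384, 0.688, 0.616], [-0.003, 0.666, -0.746]]
wrist_force: [1.2, 0.0, -4.0]
gripper_width: 0.412
t 11.35 joints [ -8.7  36.7  16.2 -34.9 -93.5 -53.2] F [ 1.2  0.  -4. ] w 0.412
tcp in stand (along,y,z) [0.5314 0.0018 0.1325]
tcp [ 0.5883 -0.0305  0.1325] target [ 0.587  -0.0311  0.1276] shift units [-0.02 -0.01 -0.08] turn units [0.01 0.02 0.  ]
```

```bash
python3 -m inch '[{"jaw":255,"x":0,"y":0,"z":-0.05,"ax":0,"ay":0,"az":0},{"jaw":255,"x":0,"y":0,"z":0,"ax":0,"ay":0,"az":0}]';python3 -m inch '[{"jaw":255,"x":0,"y":0,"z":-0.05,"ax":0,"ay":0,"az":0},{"jaw":255,"x":0,"y":0,"z":0,"ax":0,"ay":0,"az":0}]'; python3 -c "
from h import *
todo(.53,.0017,.1276,42)"; python3 look.py 9
```

```text
time_s: 11.6
tcp_pos: [0.589, -0.0313, 0.1313]
ee_rot: [[-0.923, -0.29, -0.252], [-0.385, 0.688, 0.615], [-0.005, 0.665, -0.747]]
wrist_force: [-0.0, 0.2, -3.2]
gripper_width: 0.407
time_s: 11.85
tcp_pos: [0.5896, -0.0321, 0.1304]
ee_rot: [[-0.923, -0.293, -0.251], [-0.385, 0.688, 0.615], [-0.007, 0.664, -0.748]]
wrist_force: [0.7, 0.7, -2.9]
gripper_width: 0.413
t 11.85 joints [ -8.8  36.8  16.2 -34.8 -93.2 -52.9] F [ 0.7  0.7 -2.9] w 0.413
tcp in stand (along,y,z) [ 5.320e-01 -2.000e-04  1.304e-01]
tcp [ 0.5896 -0.0321  0.1304] target [ 0.587  -0.0311  0.1276] shift units [-0.04  0.02 -0.05] turn units [ 0.02  0.05 -0.01]
```

View pics/a9.png

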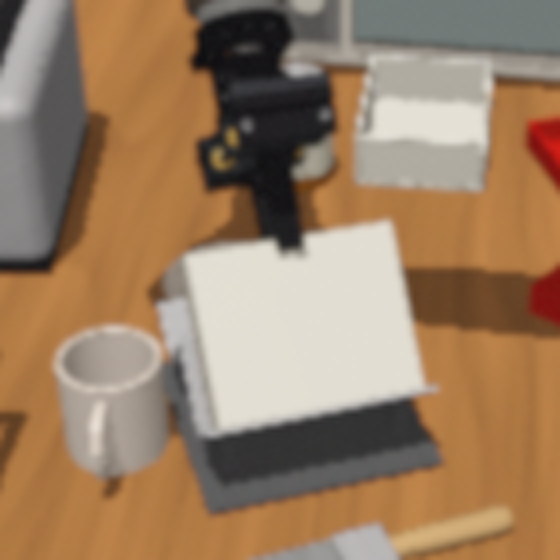

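```bash
for i in 1 2; do :; done; python3 -m inch '[{"jaw":255,"x":-0.02,"y":0.02,"z":-0.08,"ax":0,"ay":0,"az":0},{"jaw":255,"x":0,"y":0,"z":0,"ax":0,"ay":0,"az":0}]';python3 -m inch '[{"jaw":255,"x":0,"y":0,"z":-0.08,"ax":0,"ay":0,"az":0},{"jaw":255,"x":0,"y":0,"z":0,"ax":0,"ay":0,"az":0}]'; python3 -c "
from h import *
todo(.53,.0017,.1276,42)"
```

```text
time_s: 12.2
tcp_pos: [0.5904, -0.0336, 0.1285]
ee_rot: [[-0.922, -0.298, -0.246], [-0.386, 0.691, 0.611], [-0.012, 0.659, -0.752]]
wrist_force: [-0.2, -0.4, -3.9]
gripper_width: 0.411
time_s: 12.45
tcp_pos: [0.5908, -0.0338, 0.1279]
ee_rot: [[-0.922, -0.301, -0.245], [-0.388, 0.689, 0.612], [-0.015, 0.659, -0.752]]
wrist_force: [-0.3, -0.3, -2.6]
gripper_width: 0.406
t 12.45 joints [ -8.8  36.8  16.  -34.6 -92.7 -52.3] F [-0.3 -0.3 -2.6] w 0.406
tcp in stand (along,y,z) [ 0.5325 -0.0022  0.1279]
tcp [ 0.5908 -0.0338  0.1279] target [ 0.587  -0.0311  0.1276] shift units [-0.06  0.04 -0.01] turn units [ 0.04  0.11 -0.02]
```

```bash
python3 -m inch '[{"jaw":255,"x":-0.06,"y":0.06,"z":-0.06,"ax":0.04,"ay":0.1,"az":0},{"jaw":255,"x":0,"y":0,"z":0,"ax":0,"ay":0,"az":0}]';python3 -m inch '[{"jaw":255,"x":0,"y":0.03,"z":-0.06,"ax":0,"ay":0,"az":0},{"jaw":255,"x":0,"y":0,"z":0,"ax":0,"ay":0,"az":0}]'; python3 -c "
from h import *
todo(.53,.0017,.1276,42)"
```

```text
time_s: 12.7
tcp_pos: [0.591, -0.034, 0.1277]
ee_rot: [[-0.922, -0.296, -0.249], [-0.387, 0.689, 0.612], [-0.009, 0.661, -0.75]]
wrist_force: [-1.3, 1.7, -3.4]
gripper_width: 0.41
time_s: 12.95
tcp_pos: [0.5909, -0.034, 0.1277]
ee_rot: [[-0.921, -0.298, -0.25], [-0.389, 0.69, 0.61], [-0.01, 0.659, -0.752]]
wrist_force: [0.1, 0.5, -1.7]
gripper_width: 0.408
t 12.95 joints [ -8.7  37.   16.2 -34.5 -92.9 -52.5] F [ 0.1  0.5 -1.7] w 0.408
tcp in stand (along,y,z) [ 0.5325 -0.0025  0.1277]
tcp [ 0.5909 -0.034   0.1277] target [ 0.587  -0.0311  0.1276] shift units [-0.06  0.05 -0.  ] turn units [ 0.05  0.08 -0.03]
```

Run:
```python
from h import *
import cv2
cv2.imwrite('pics/a10.png',cv2.resize(capture('side')[160:245,265:345,::-1],None,fx=7,fy=7,interpolation=4))
s=sense();p=np.array(s['tcp_pos']);
```

```text
(no output)
```

View pics/a10.png

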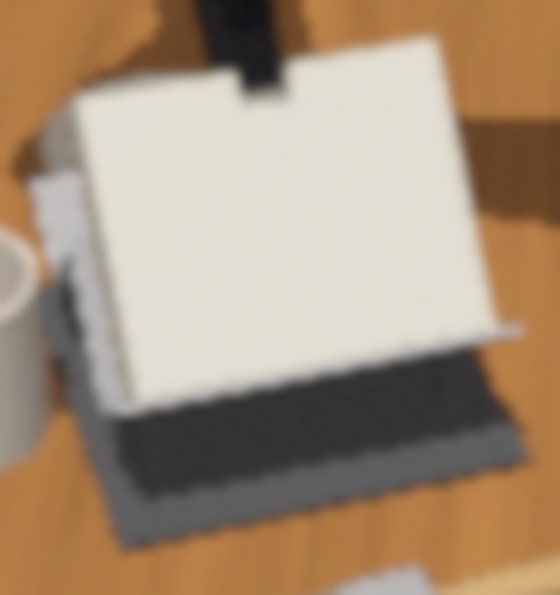

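Run:
```python
from h import *
S=lambda x,y,z: ray('side',(x+.5)/7-.5+265,(y+.5)/7-.5+160,z)
for nm,pt,z in [('low far',(133,403),.0691),('low near',(497,328),.0691),('up far',(78,97),.1657),('up near',(437,37),.1657),('ledge far',(112,412),.076),('ledge near',(520,327),.076)]:
    q=S(*pt,z);print(nm,np.round([q@XH-.53,q@YH+.256,q[2]],4))
# expected y: low .0762, up -.0107 , ledge .084
```

```text
low far [0.0817 0.0744 0.0691]
low near [-0.082   0.0726  0.0691]
up far [ 0.0791 -0.0154  0.1657]
up near [-0.0819 -0.0157  0.1657]
ledge far [0.0929 0.0853 0.076 ]
ledge near [-0.0886  0.0828  0.076 ]
```

```bash
python3 -m inch '[{"jaw":140,"x":0,"y":0,"z":0,"ax":0,"ay":0,"az":0},{"jaw":120,"x":0,"y":0,"z":0,"ax":0,"ay":0,"az":0},{"jaw":90,"x":0,"y":0,"z":0,"ax":0,"ay":0,"az":0},{"jaw":60,"x":0,"y":0,"z":0,"ax":0,"ay":0,"az":0},{"jaw":30,"x":0,"y":0,"z":0,"ax":0,"ay":0,"az":0}]'
python3 - <<'E'
from h import *
import cv2
todo(.53,-.04,.18,42)
cv2.imwrite('pics/a11.png',cv2.resize(capture('side')[160:245,265:345,::-1],None,fx=7,fy=7,interpolation=4))
E
```

```text
time_s: 13.62
tcp_pos: [0.5891, -0.0313, 0.1243]
ee_rot: [[-0.92, -0.296, -0.256], [-0.391, 0.687, 0.612], [-0.005, 0.664, -0.748]]
wrist_force: [-0.4, -0.2, -1.2]
gripper_width: 0.785
t 13.62 joints [ -8.6  37.2  15.9 -34.6 -92.8 -52.4] F [-0.4 -0.2 -1.2] w 0.785
tcp in stand (along,y,z) [0.5318 0.0007 0.1243]
tcp [ 0.5891 -0.0313  0.1243] target [ 0.6031 -0.0696  0.18  ] shift units [ 0.23 -0.64  0.93] turn units [ 0.03  0.04 -0.04]
```

View pics/a11.png

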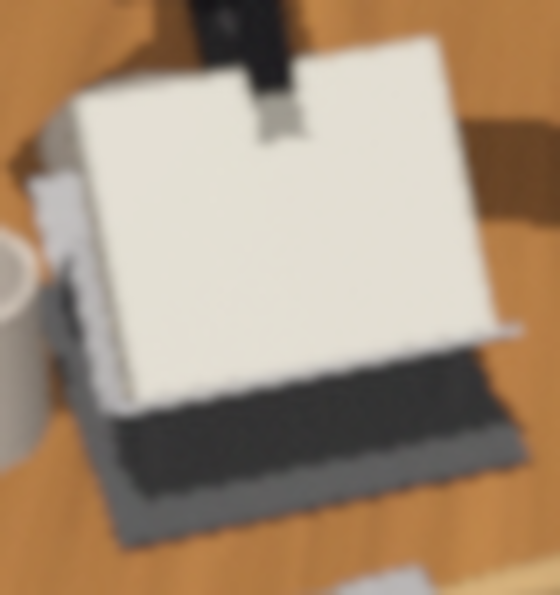

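```bash
python3 -m inch '[{"jaw":0,"x":0,"y":0,"z":0,"ax":0,"ay":0,"az":0},{"jaw":0,"x":0.09,"y":-0.2,"z":0.25,"ax":0,"ay":0,"az":0},{"jaw":0,"x":0.09,"y":-0.2,"z":0.25,"ax":0,"ay":0,"az":0},{"jaw":0,"x":0.13,"y":-0.3,"z":0.4,"ax":0,"ay":0,"az":0},{"jaw":0,"x":0.13,"y":-0.3,"z":0.5,"ax":0,"ay":0,"az":0},{"jaw":0,"x":0,"y":-0.2,"z":0.8,"ax":0,"ay":0,"az":0},{"jaw":0,"x":0,"y":0,"z":0.8,"ax":0,"ay":0,"az":0},{"jaw":0,"x":0,"y":0,"z":0.8,"ax":0,"ay":0,"az":0},{"jaw":0,"x":-0.5,"y":-0.5,"z":0.3,"ax":-0.5,"ay":0,"az":0},{"jaw":0,"x":-0.5,"y":-0.5,"z":0,"ax":-0.5,"ay":0,"az":0}]'; python3 look.py 12
python3 - <<'E'
from h import *
import cv2
todo(.53,-.04,.18,42)
cv2.imwrite('pics/a13.png',cv2.resize(capture('side')[160:245,265:345,::-1],None,fx=7,fy=7,interpolation=4))
cv2.imwrite('pics/b13.png',capture('top')[:,:,::-1])
E
```

```text
time_s: 14.92
tcp_pos: [0.5539, -0.1665, 0.3755]
ee_rot: [[-0.921, -0.293, -0.259], [-0.385, 0.794, 0.471], [0.068, 0.533, -0.844]]
wrist_force: [0.6, -0.4, -0.4]
gripper_width: 1.002
t 15.03 joints [ -15.4   28.9   38.8  -26.7 -120.9  -62.8] F [0.8 0.8 1.1] w 1.0
tcp in stand (along,y,z) [ 0.4458 -0.1101  0.3767]
tcp [ 0.5523 -0.1667  0.3767] target [ 0.6031 -0.0696  0.18  ] shift units [ 0.85  1.62 -3.28] turn units [ 1.05  0.01 -0.03]
```

View pics/a13.png

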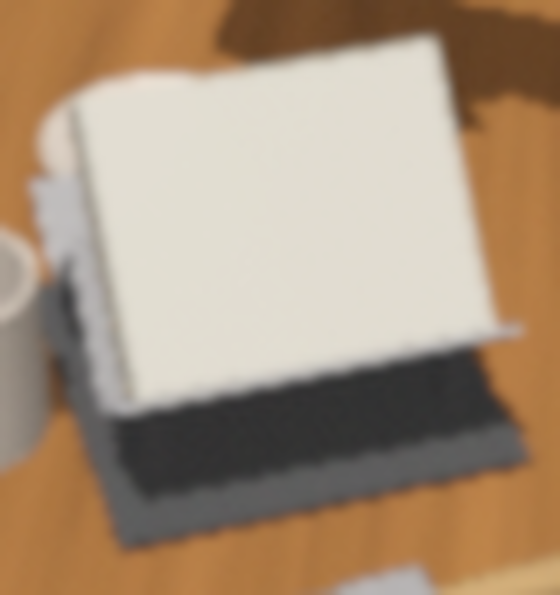

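View pics/b13.png

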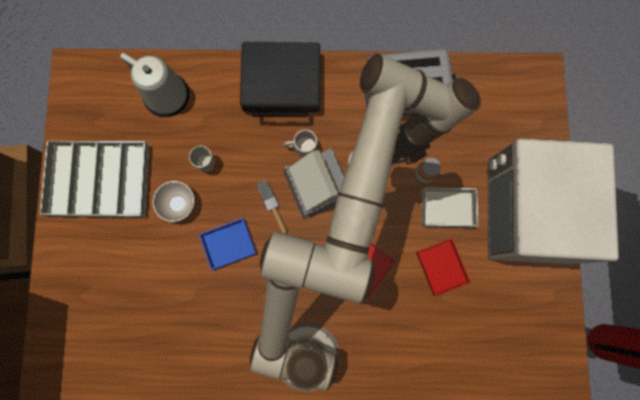

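Run:
```python
import cv2
b=cv2.imread('pics/b13.png')
cv2.imwrite('pics/b14.png',cv2.resize(b[140:222,278:360],None,fx=7.3,fy=7.3,interpolation=4))
```

```text
(no output)
```

View pics/b14.png

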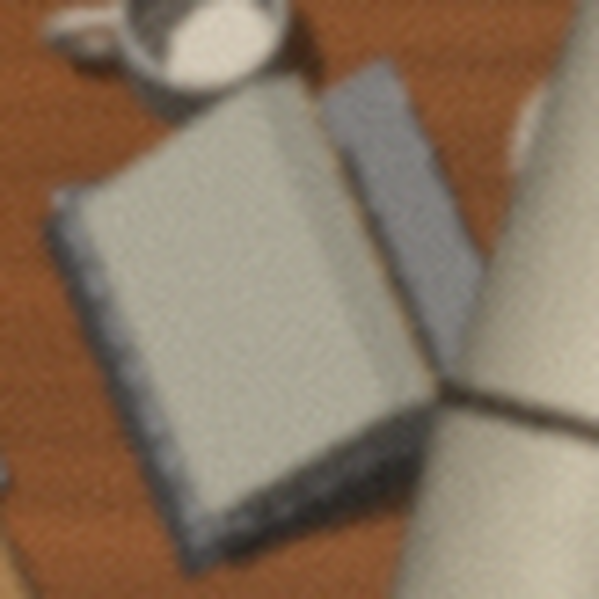

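Run:
```python
from h import *
def line(n,u,v):
    a=ray(n,u,v,0);b=ray(n,u,v,.3);d=(b-a)/np.linalg.norm(b-a);return a,d
def tri(t,s):
    a,d=line('top',(t[0]+.5)/7.3-.5+278,(t[1]+.5)/7.3-.5+140);b,e=line('side',(s[0]+.5)/7-.5+265,(s[1]+.5)/7-.5+160)
    M=np.column_stack([d,-e]);k=np.linalg.lstsq(M,b-a,rcond=None)[0];p,q=a+k[0]*d,b+k[1]*e
    m=(p+q)/2;return np.array([m@XH-.53,m@YH+.256,m[2]]),np.linalg.norm(p-q)
C=[tri(*x) for x in [((258,90),(78,97)),((393,400),(437,37)),((82,205),(133,403)),((208,512),(497,328))]]
for c,g in C: print(np.round(c,4),'gap',round(g,4))
P=np.array([c for c,_ in C]);c=P.mean(0);u=(P[:2].sum(0)-P[2:].sum(0));a=P[0]+P[2]-P[1]-P[3];a/=np.linalg.norm(a)
n=np.cross(u,a);n/=np.linalg.norm(n);n*=np.sign(n[2])
print('face centre',c,'normal from up',np.degrees(np.arccos(n[2])),'tray mid',c-.015*n,'lens',np.linalg.norm(P[0]-P[1]),np.linalg.norm(P[0]-P[2]),'x dev deg',np.degrees(np.arctan2(a[1],a[0])))
```

```text
[ 0.077  -0.0152  0.1648] gap 0.0045
[-0.0793 -0.0146  0.1674] gap 0.0043
[0.0801 0.0722 0.0665] gap 0.0025
[-0.0802  0.0738  0.0709] gap 0.0025
face centre [-0.0006028   0.0290516   0.11738245] normal from up 47.93482647971144 tray mid [-0.00090336  0.01791991  0.10733281] lens 0.156329126024086 0.13154566220127423 x dev deg -0.3943961822565793
```

```bash
python3 -c "
from station import *
finish_job();print(sense()['time_s'])"
```

```text
the job is handed in; nothing more can be done
the job is handed in; nothing more can be done
```

I turned the tray and grid over together and set them on the stand's +y slope, tray on top, mouth down. The gripper held both by the upper overhanging edge. I lifted them, turned them 84° about the ridge direction, lowered them until the ledge took some of the weight, then let go and backed off. The job was handed in at about 15 s of the 48 s allowed.

**Position:** before handing in, the two cameras put tray_mid at about (−0.001, 0.018, 0.107) m in the stand's frame. Its z axis was about 132° from up and its edge within 0.5° of the ridge. All of these are inside the limits.

**Grid:** I did not measure it directly after release. The grip width stayed at the 36 mm of a seated pair all the way, and the last pictures show no gap between the two.

**Release:** nothing visibly moved between letting go and the last pictures, and the wrist force was near zero with the gripper well clear.

**Other things:** in the last top view the mug, brush, cup, bowl, basket and jar look where they were. The saucer was mostly hidden by the arm there, but it looked undisturbed in the side view.

**Disagreements:**
- The finger tip seen in the top view fell roughly 10 mm short of where the tool pose put it. I didn't resolve this, but the grasp had room for it.
- The corner rays from the two cameras missed each other by 2.5–4.5 mm.
- The tray measures about 3–4 mm nearer the ridge than its ideal seat, against a tolerance of 12 mm.

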